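# Stretch a steel stay taut in the bench jig

## Task

Take the longer of the two slotted steel stays and drop it flat over the two upright posts of the bench stretching jig, one post through each slot. Then wind the tension wheel clockwise (seen from above) by its crank handle: it runs with an even drag until the stay draws taut; carry on until the handle pushes back firmly, about 4 N more push than that even drag, and stop there without overtightening. Let go and leave the wheel set, the stay taut, and the other things where they are.

Things in the scene. Friction and masses are not known exactly. Their poses are not given: they have to be found in the camera images.
- stay: the longer stay: flat grey steel bar 200 x 38 x 10 mm, 0.4 kg, with two lengthwise slots 28 mm long and 22 mm wide, slot centres 75 mm either side of the middle; lies flat on the table. Origin: centre of the underside; x along its length, z up. Either end fits either post. It has play on the posts until the wheel draws them apart
- short_stay: the other stay, too short for the jig: 130 x 38 x 10 mm with the same slots nearer together; leave it alone. Origin: centre of the underside; x along its length
- jig: bench stretching jig, bolted down: dark steel base plate 110 (x) x 390 (y) x 12 mm; origin at the centre of its underside, y along the plate from gear head to anchor. A grey gear head 90 x 90 mm at its -y end carries the tension wheel; both posts stand on its centre line (x = 0). The blocks round the posts have flat tops 35 mm above the table, on which the stay's underside rests
- carriage: aluminium block 52 x 44 mm with an upright post, on slides; the tension wheel pulls it towards the gear head (jig -y), and it stays where the wheel leaves it. Origin on the post's axis at table height; axes as the jig's
- anchor: aluminium block 52 x 36 mm with the other post, at the jig's +y end, held by a very stiff spring that gives only 1 to 4 mm in use. Origin on the post's axis at table height; axes as the jig's
- carriage_post (a point): tip of the carriage's post: 14 mm diameter, from 35 mm up to 58 mm above the table, then tapering to 7 mm at its tip at 66 mm. The posts' spacing varies from 145 to 157 mm at the start
- anchor_post (a point): tip of the anchor's post, same shape
- wheel_center (a point): point on the upright axis of the tension wheel, at the height of the crank grip (112 mm). The wheel is a dark three-spoked handwheel of 55 mm radius to the middle of its rim, rim top 87 mm above the table. Clockwise from above tightens; it needs 1.2 to 4 rad from the start, stays where it is left and does not run back
- crank_grip (a point): where to grip the crank handle: black upright round handle 18 mm in diameter, 42 mm tall (88 to 130 mm up), on the rim 55 mm from the axis; spins freely on its pin, so the gripper can keep its orientation going round. Push at the handle while turning: even drag of about 8 N while slack, then rising; 2 to 6 N above the drag is firm. All a little less when standing still
- filter: bystander: black can-shaped oil filter, 72 mm across, 85 mm tall; origin at the centre of its underside
- filler_tin: bystander: steel tin with a blue label, 100 mm across, 120 mm tall; origin at the centre of its underside
- tape_roll: bystander: yellow roll, 90 mm across, 50 mm tall; origin at the centre of its underside
- bearing: bystander: steel bearing ring, 60 mm across, 16 mm tall; origin at the centre of its underside
- spanner: bystander: steel spanner, 180 mm long; origin at the centre of its underside
- carton: bystander: cardboard box, 70 x 90 x 60 mm; origin at the centre of its underside

How it is judged:
By the outcome, as a careful person would: the job done as asked, in the order asked, and still so for the second after the job is handed in, with the robot touching nothing.
It also fails if it takes over 72 s, if anything falls off the work surface, if the arm or the gripper's body presses on something with over 40 N, if the wrist force passes 120 N, or if a joint passes its speed limit or range.

## Robot

A 6-joint arm with a two-finger parallel gripper is mounted at the origin on the work surface. World frame = base frame: x ahead of the robot, y to its left, z up, the work surface at z = 0. Lengths are in m, angles in degrees, forces in N, time in s.
With the tool pointing down it reaches from about 0.4 to 0.825 m from the base axis. Payload 7 kg.
Tool frame: the origin (TCP) lies on the centre line of the jaws, within the pads' length; the fingertips stand 19 mm ahead of it and the grasp point (between the pads) is the TCP (r.tip_extent is the distance from the TCP to the fingertips, in m); z points along the fingers, y is the line along which they close (so a half turn about z gives the same grasp; the last joint's range is limited). The gripper opens to 88 mm and grips with 3 to 60 N. Pads are 19 mm wide; open, the fingers measure 130 mm over their backs; the gripper's body (78 mm by 193 mm) begins 47 mm behind the grasp point.
Start: joints at [-54.024, 20.546, 0.682, 0, -70.136, -16.507], TCP at [0.225, -0.636, 0.246] pointing down, gripper open.
Joint ranges: [-176.03, 176.03], [-82.01, 121.73], [-58.28, 71.71], [-173.87, 95.51], [-174.79, -0.11], [-173.66, 173.66]. Speed limits (degrees/s): [136.94, 136.94, 172.46, 180, 180, 180].

## Interface

Orientations are given as [roll, pitch, yaw] about the fixed x, y, z axes, in that order (R = Rz(yaw) Ry(pitch) Rx(roll)).
In Python, from plant import r gives the robot as it stands. The module is installed in compiled form; this text tells all that it offers.
- The arm moves only by the tool jog_arm, never from a script. Its argument "deltas" is a list that holds one entry, the list of rows, each a list of 5 numbers: the opening, from -1 (shut) to 1 (fully open), then the shift along the world's x, y, z in cm, then the turn about the world's z in rad. In form: [[[claw, dx, dy, dz, turn], ...]]. A call has 1 to 8 rows; each row shifts and turns the commanded pose from where the row before left it; what a row does not reach is not made up. A row lasts 1/8 s, in which the tool goes at most 62.5 mm and 10.7 degrees, less where a joint would pass 70% of its speed; a pose out of reach is approached as far as the arm can. A call with a gripper value outside its range is refused whole. The fingers move at their own pace and stop on an object; "force" is the grip in N (left out, the last holds). Time passes only in rows, so rows that do not move let the fingers close. It gives the time, the measured TCP pose, the force, the opening and the grip force at its end, in the units of the state.
- r.get_state(): the state, without advancing time (a new reading comes with each control period).
- r.capture(name): name is "scene" or "top"; returns the picture (420x560x3 uint8, blue, green, red); there is no depth.
- r.camera_info(name): a dict with "fx", "fy", "cx", "cy" (pixels), "view" (4x4, takes a point from world to camera coordinates). Camera axes: x right, y up, looking along -z (the intrinsics and any distortion apply to the point x, -y, -z); pixel columns grow to the right and rows downward; lengths in m; the calibration is good to about 2 mm. A picture is of the moment at which its call begins. camera_info takes no time and is no camera call.
- r.close_job(): hands the job in; it is judged then, once.
The state is a dict: "time_s": time; "joints": joint angles; "qd": joint speeds; "joint_torque": joint torques, N m; "tcp_pos": TCP position; "eef_rot": TCP orientation; "contact_force": force on the tool from outside, world axes, zero at the start; "moment": the same for the moment, N m; "gripper_width": finger opening in m; "gripper_force": force on a finger pad.
Only numpy, scipy, OpenCV 4.12 (cv2) and the standard library are available. Lean on these libraries where they do the work, as an engineer would, in place of code of your own. Each camera call takes 0.05 s, during which the arm holds its last target. There are 200 camera calls.

## Working session

There is one attempt and no reset: what is moved stays moved. The work goes in short steps, Python scripts to look and compute and a tool call to move; the robot and the scene stay as the last step left them, time stands still between calls to the robot, and variables do not carry over. Pictures are saved under pics/ and viewed, at most 10 in all, crops included, and the job is handed in when it is done.

Besides the shell and the picture viewer there is one more tool, called after "Emit:" as name([rows], argument=value, ...), one row to a line, values as JSON. jog_arm: Moves the arm, as the interface text tells. Its arguments: {"type":"object","properties":{"deltas":{"type":"array"},"force":{"type":"number"}},"required":["deltas"]}

```bash
mkdir -p pics; python3 - <<'E'
from plant import r
import cv2,json,numpy as np
for n in("scene","top"):
    im=r.capture(n);cv2.imwrite(f"pics/{n}0.png",im)
    c=r.camera_info(n);print(n,{k:(np.round(np.array(v),4).tolist() if not isinstance(v,str) else v) for k,v in c.items()})
print(r.get_state())
E
```

```text
scene {'fx': 475.4968, 'fy': 475.4968, 'cx': 279.0364, 'cy': 207.5989, 'view': [[0.8593, 0.5115, 0.0003, -0.4243], [-0.3435, 0.5766, 0.7413, 0.1314], [0.379, -0.6371, 0.6711, -1.7336], [0.0, 0.0, 0.0, 1.0]]}
top {'fx': 433.4381, 'fy': 433.4381, 'cx': 284.7327, 'cy': 214.9644, 'view': [[0.0223, -0.9998, -0.0, -0.0792], [0.9877, 0.022, 0.155, -0.5226], [-0.1549, -0.0035, 0.9879, -1.0154], [0.0, 0.0, 0.0, 1.0]]}
{'time_s': 0.1, 'joints': array([-5.40228567e+01,  2.05878876e+01,  6.38085905e-01, -1.59592991e-02,
       -7.01352859e+01, -1.65060147e+01]), 'qd': array([ 0.07775464, -0.12610499,  0.12800151,  0.01019474,  0.03917535,
       -0.03505913]), 'joint_torque': array([-2.34384905e-03, -5.84161627e+01,  2.93747878e+01,  7.01560646e+00,
        1.01032850e-02, -6.46753597e-05]), 'tcp_pos': array([ 0.22481933, -0.63602582,  0.24470854]), 'eef_rot': array([ 1.79914156e+02, -9.79155394e-03, -1.60534298e+02]), 'contact_force': array([ 0.57161259,  0.54703176, -0.06581088]), 'moment': array([0.00922039, 0.01979071, 0.00277169]), 'gripper_force': 0.0, 'gripper_width': 0.08792088788360931}
```

View pics/scene0.png

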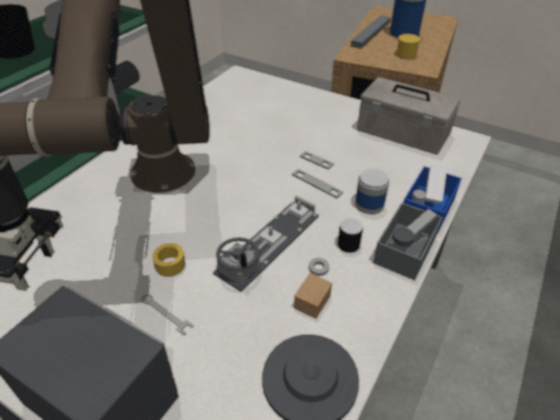

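View pics/top0.png

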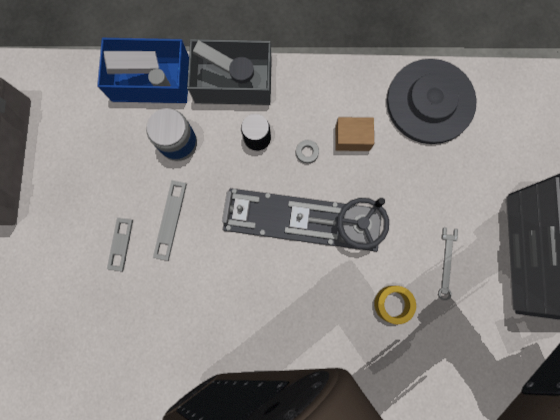

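The scene view shows the long stay near (317,183), the jig from (232,265) to (305,210) and the black handle at (243,258). In the top view the long stay runs from (178,184) to (163,256). The posts are near (240,209) and (300,216), the wheel centre near (362,224) and the handle near (380,203). Next I'll enlarge both views.

```bash
python3 - <<'E'
import cv2,numpy as np
t=cv2.imread("pics/top0.png");s=cv2.imread("pics/scene0.png")
a=cv2.resize(t[175:270,145:400],None,fx=3,fy=3,interpolation=cv2.INTER_CUBIC)
b=cv2.resize(s[165:290,205:355],None,fx=4,fy=4,interpolation=cv2.INTER_CUBIC)[:,:600]
cv2.imwrite("pics/a.png",a);cv2.imwrite("pics/b.png",b)
E
```

```text
(no output)
```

View pics/a.png

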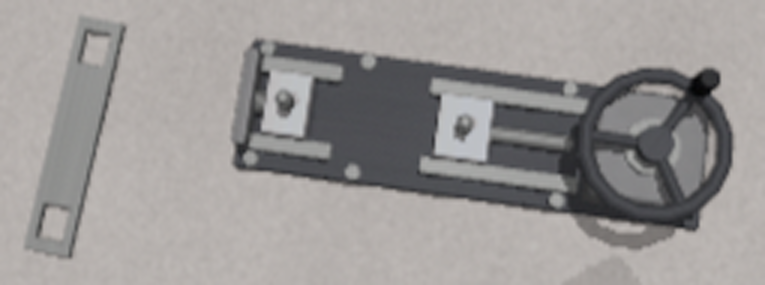

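View pics/b.png

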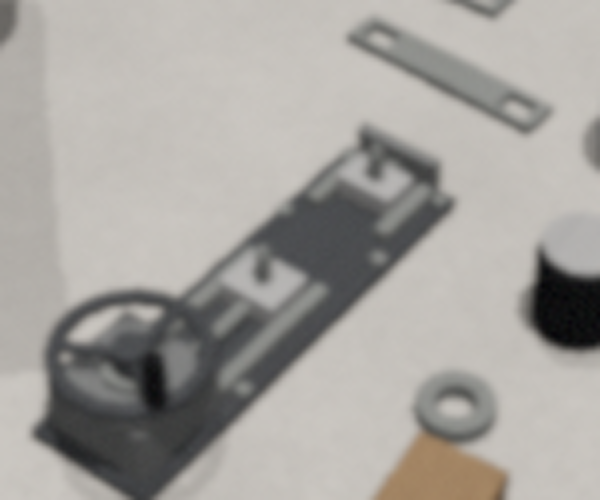

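The enlarged crops show the stay with both slots, and the post tips at about (285,92) and (465,116) in the top crop. The wheel hub is at (655,147) there and the handle at (707,80). In the scene crop the tips are at (376,150) and (264,255), and the handle spans (152,350) to (155,400). Now I'll measure.

```bash
cat > h.py <<'E'
import cv2,numpy as np
from plant import r
def ray(n,p):
    c=r.camera_info(n);V=np.array(c["view"]);R=V[:3,:3]
    d=np.array([(p[0]-c["cx"])/c["fx"],-(p[1]-c["cy"])/c["fy"],-1.])
    return -R.T@V[:3,3],R.T@d
def onz(n,p,z):
    o,d=ray(n,p);return o+d*(z-o[2])/d[2]
def tri(pt,ps):
    A=[];b=[]
    for n,p in(("top",pt),("scene",ps)):
        o,d=ray(n,p);d=d/np.linalg.norm(d);P=np.eye(3)-np.outer(d,d);A.append(P);b.append(P@o)
    x=np.linalg.lstsq(np.vstack(A),np.hstack(b),rcond=None)[0]
    return x,np.linalg.norm(np.vstack(A)@x-np.hstack(b))
def blobs(im,x0,y0,x1,y1,lo,hi,amin=5):
    g=cv2.cvtColor(im,cv2.COLOR_BGR2GRAY)[y0:y1,x0:x1]
    g=cv2.resize(g,None,fx=4,fy=4,interpolation=cv2.INTER_CUBIC)
    m=cv2.inRange(g,lo,hi);cs,_=cv2.findContours(m,cv2.RETR_CCOMP,cv2.CHAIN_APPROX_NONE)
    out=[]
    for c in cs:
        a=cv2.contourArea(c)/16
        if a>=amin:
            f=lambda p:(np.array(p)+.5)/4-.5+[x0,y0]
            M=cv2.moments(c);rc=cv2.minAreaRect(c)
            out.append((a,f((M["m10"]/M["m00"],M["m01"]/M["m00"])),f(cv2.boxPoints(rc)),c))
    return sorted(out,key=lambda o:-o[0])
E
python3 - <<'E'
from h import *
np.set_printoptions(precision=4,suppress=True)
t=cv2.imread("pics/top0.png");s=cv2.imread("pics/scene0.png")
g=cv2.cvtColor(t,cv2.COLOR_BGR2GRAY);gs=cv2.cvtColor(s,cv2.COLOR_BGR2GRAY)
print("top gray col: stay",g[222,165:182],"blk",g[200:222,240],g[205:230,300])
print("scene stay",gs[170:195,317],"post",gs[195:215,299])
for nm,im,box,lo,hi in(("stay top",t,(150,175,192,265),0,152),("stay sc",s,(285,165,350,200),0,165),
  ("anch sc post",s,(294,197,304,216),0,110),("carr sc post",s,(266,224,276,243),0,110),
  ("anch top",t,(232,200,248,220),0,130),("carr top",t,(292,207,308,226),0,130),
  ("crank top",t,(374,195,388,212),0,35),("crank sc",s,(236,248,250,270),0,30)):
    print(nm)
    for a,c,b,_ in blobs(im,*box,lo,hi)[:3]: print("  ",round(a,1),c,b.round(1).tolist())
E
```

```text
top gray col: stay [141 143 144 144 144 145 146 146 144 143 144 117  99 166 179 180 181] blk [191 190 190 190 177 141 125 129 107  87  77  72 101 118 167 191 191 191
 191 159  93 133] [166 159 177 192 192 192 192 182 149 148 166 147 106  86  87 153 181 187
 192 192 192 192 165 107 140]
scene stay [192 192 193 194 195 196 192 183 165 151 144 143 144 145 142 134 120 107
 126 163 184 191 193 192 192] post [190 178 157 134 114 104 108 109 107 101  92  93  95 100 119 150 171 173
 160 134]
stay top
   1267.8 [169.8395 220.7252] [[152.4, 257.8], [171.4, 178.9], [187.5, 182.8], [168.5, 261.7]]
   78.6 [162.9419 249.2501] [[157.6, 253.5], [160.2, 242.9], [168.2, 244.9], [165.6, 255.5]]
   75.1 [176.8753 191.5686] [[171.6, 195.9], [173.9, 185.4], [182.1, 187.3], [179.8, 197.8]]
stay sc
   487.0 [317.1846 183.6003] [[290.1, 175.3], [294.7, 166.5], [343.4, 191.5], [338.8, 200.3]]
   47.0 [325.6206 166.3736] [[315.9, 164.6], [333.4, 164.6], [333.4, 169.4], [315.9, 169.4]]
   24.8 [297.6227 197.9158] [[293.6, 199.4], [293.6, 195.4], [303.9, 195.4], [303.9, 199.4]]
anch sc post
   49.1 [298.8866 20
[... 164 characters left out ...]

carr sc post
   44.8 [271.4622 227.4712] [[265.6, 223.6], [275.4, 223.6], [275.4, 234.6], [265.6, 234.6]]
anch top
   29.5 [239.7519 209.5463] [[236.3, 206.3], [242.1, 205.2], [243.6, 212.6], [237.8, 213.7]]
   20.5 [232.5163 204.8914] [[231.6, 199.6], [234.4, 199.6], [234.4, 214.4], [231.6, 214.4]]
   6.3 [246.9013 216.3705] [[246.1, 210.9], [247.4, 210.9], [247.4, 219.4], [246.1, 219.4]]
carr top
   24.9 [298.7358 217.5905] [[294.9, 219.5], [298.0, 212.7], [302.9, 214.9], [299.8, 221.7]]
crank top
   36.5 [377.4277 204.1552] [[372.6, 204.0], [377.8, 199.1], [382.5, 204.1], [377.3, 209.0]]
crank sc
   39.3 [242.9073 260.586 ] [[239.9, 254.4], [243.9, 253.8], [245.6, 266.4], [241.6, 266.9]]
```

```bash
python3 - <<'E'
from h import *
np.set_printoptions(precision=4,suppress=True)
t=cv2.imread("pics/top0.png");s=cv2.imread("pics/scene0.png")
tb=blobs(t,150,175,192,265,0,152)
h=[tb[2][1],tb[1][1]]
sh=[o for o in blobs(s,285,165,350,200,175,255,3) if o[0]<40]
print("scene holes",[(round(o[0],1),o[1]) for o in sh])
P=[onz("top",p,.005) for p in h];d=P[1]-P[0]
print("stay holes z5",P,"mid",(P[0]+P[1])/2,"L",np.hypot(*d[:2]),"ang",np.degrees(np.arctan2(d[1],d[0])))
print("hand tri",tri(h[0],(334.5,191.75)),tri(h[1],(300.75,174.5)))
W={}
for nm,im,box,v in(("at","top",(232,195,252,224),180),("ct","top",(285,203,315,232),178),("as","scene",(286,200,308,217),165),("cs","scene",(258,225,285,245),170)):
    o=blobs(t if im=="top" else s,*box,v,255)[0]
    W[nm]=o[2].mean(0);e=[np.linalg.norm(o[2][1]-o[2][0]),np.linalg.norm(o[2][2]-o[2][1])]
    print(nm,o[0],W[nm],e,onz(im,W[nm],.035))
print("tri blocks",tri(W["at"],W["as"]),tri(W["ct"],W["cs"]))
A=onz("top",W["at"],.035);C=onz("top",W["ct"],.035);d=C-A
print("posts dist",np.hypot(*d[:2]),"ang A->C",np.degrees(np.arctan2(d[1],d[0])))
# predicted post rows in top image: tip & base from A,C
for n in("top","scene"):
    c=r.camera_info(n);V=np.array(c["view"])
    for Q in(A,C):
        for z in(.035,.066):
            q=V@[Q[0],Q[1],z,1];print(n,z,c["cx"]+c["fx"]*q[0]/-q[2],c["cy"]-c["fy"]*q[1]/-q[2])
# wheel
g=cv2.cvtColor(t,cv2.COLOR_BGR2GRAY)
o=blobs(t,330,190,395,256,0,72,50)[0];hull=cv2.convexHull(o[3])
bo=[o_ for o_ in blobs(t,330,190,395,256,0,72,50)]
for q in bo[:6]:print("wheel blob",q[0],q[1],q[2].round(1).tolist())
for p in((145+655/3,175+147/3),):print("hub",onz("top",p,.087),onz("top",p,.08))
print("crank tip top@.13",onz("top",(145+709/3,175+79/3),.13),"tri cen",tri((379.5,203.5),(242.9,260.6)), "scene@.109",onz("scene",(242.9,260.6),.109))
E
```

```text
scene holes [(5.1, array([333.8171, 192.25  ]))]
stay holes z5 [array([0.5839, 0.208 , 0.005 ]), array([0.4367, 0.2337, 0.005 ])] mid [0.5103 0.2209 0.005 ] L 0.14943226507874308 ang 170.07395337458755
hand tri (array([0.5872, 0.2109, 0.0032]), np.float64(0.005187680068640269)) (array([0.4398, 0.237 , 0.0021]), np.float64(0.005222262103013939))
at 238.59375 [240.0896 208.7926] [np.float64(19.539347959111886), np.float64(13.28599636542837)] [0.538  0.0424 0.035 ]
ct 311.90625 [299.1275 216.7325] [np.float64(19.940412611877278), np.float64(16.86449615810212)] [ 0.5215 -0.1029  0.035 ]
as 50.65625 [298.075 208.6  ] [np.float64(6.70820371925131), np.float64(15.31706596574565)] [0.5396 0.043  0.035 ]
cs 75.78125 [269.85  234.425] [np.float64(9.279681893376074), np.float64(16.546903779866653)] [ 0.5226 -0.1031  0.035 ]
tri blocks (array([0.5388, 0.043 , 0.0343]), np.float64(0.0011511776749792623)) (array([ 0.5219, -0.1027,  0.0342]), np.float64(0.0005465852883168431))
posts dist 0.14620994785287747 ang A->C -96.47584890574477
top 0.035 240.08959555625916 208.7926304340363
top 0.066 238.766
[... 261 characters left out ...]
641787662
scene 0.066 269.42822330350066 226.97308377033784
wheel blob 1637.5625 [363.8152 221.6566] [[339.0, 201.2], [384.0, 197.8], [387.5, 243.1], [342.5, 246.5]]
wheel blob 841.40625 [366.0536 219.0189] [[340.0, 217.7], [358.6, 193.7], [392.2, 219.7], [373.6, 243.7]]
wheel blob 465.84375 [349.1305 235.2565] [[322.6, 241.0], [342.1, 194.8], [393.5, 216.4], [374.1, 262.6]]
wheel blob 313.21875 [354.7721 233.2889] [[338.3, 230.2], [347.9, 217.9], [371.4, 236.3], [361.7, 248.6]]
hub [ 0.4998 -0.2506  0.087 ] [ 0.5008 -0.2518  0.08  ]
crank tip top@.13 [ 0.5459 -0.2835  0.13  ] tri cen (array([ 0.5473, -0.2835,  0.1048]), np.float64(0.0029822116619720625)) scene@.109 [ 0.5512 -0.2852  0.109 ]
```

Emit:
jog_arm([
  [[0.5, 3.5, 4.5, 0, -0.064], [0.5, 3.5, 4.5, 0, -0.064], [0.5, 3.5, 4.5, 0, -0.064], [0.5, 3.5, 4.5, 0, -0.064], [0.5, 3.5, 4.5, 0, -0.064], [0.5, 3.5, 4.5, 0, -0.064], [0.5, 3.5, 4.5, 0, -0.064], [0.5, 3.5, 4.5, 0, -0.064]],
])

```text
time_s: 1.1
tcp_pos: [0.5057, -0.2747, 0.2454]
eef_rot: [180.0, -0.0, 170.0]
contact_force: [0.9, -1.2, 0.6]
gripper_width: 0.0658
gripper_force: 0.0
```

Emit:
jog_arm([
  [[0.5, 0, 5.5, 0, 0], [0.5, 0, 5.5, 0, 0], [0.5, 0, 5.5, 0, 0], [0.5, 0, 5.5, 0, 0], [0.5, 0, 5.5, 0, 0], [0.5, 0, 5.5, 0, 0], [0.5, 0, 5.5, -2, 0], [0.5, 0, 5.5, -2, 0]],
])

```text
time_s: 2.1
tcp_pos: [0.5046, 0.1655, 0.2052]
eef_rot: [180.0, 0.0, 170.1]
contact_force: [1.1, -0.0, 0.6]
gripper_width: 0.0656
gripper_force: 0.0
```

Emit:
jog_arm([
  [[0.5, 0.6, 3.0, -3, 0], [0.5, 0, 2.7, -3, 0], [0.5, 0, 0, -3, 0], [0.5, 0, 0, -3, 0], [0.5, 0, 0, -2, 0], [0.5, 0, 0, -0.5, 0], [0.5, 0, 0, 0, 0]],
])

```text
time_s: 2.98
tcp_pos: [0.511, 0.2206, 0.0606]
eef_rot: [-180.0, -0.0, 170.1]
contact_force: [0.2, 0.6, -0.0]
gripper_width: 0.0656
gripper_force: 0.0
```

```bash
python3 - <<'E'
from h import *
t=r.capture("top");s=r.capture("scene")
a=cv2.resize(t[150:280,90:290],None,fx=2,fy=2,interpolation=cv2.INTER_CUBIC)
b=cv2.resize(s[120:250,240:440],None,fx=2,fy=2,interpolation=cv2.INTER_CUBIC)
cv2.imwrite("pics/c.png",np.hstack([a,b]))
print(r.get_state()["tcp_pos"])
E
```

```text
[0.51144987 0.2209609  0.06146058]
```

View pics/c.png

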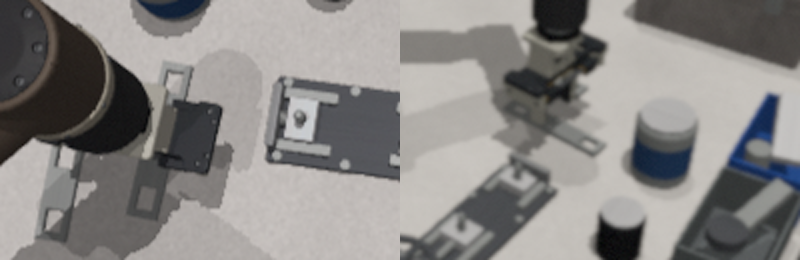

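The gripper stands over the stay's middle, with a slot end visible at each side: top view (175,80) and (145,200) in the crop. The fingers straddle the bar. I'll go down and grip it.

Emit:
jog_arm([
  [[0.5, 0, 0, -2, 0], [0.5, 0, 0, -1.4, 0], [0.5, 0, 0, -0.5, 0], [0.5, 0, 0, 0, 0]],
], force=30)

```text
time_s: 3.58
tcp_pos: [0.511, 0.2206, 0.0215]
eef_rot: [-180.0, -0.0, 170.1]
contact_force: [-0.9, -0.2, 0.2]
gripper_width: 0.066
gripper_force: 0.0
```

Emit:
jog_arm([
  [[-0.4, 0, 0, 0, 0], [-0.4, 0, 0, 0, 0], [-0.4, 0, 0, 0, 0], [-0.4, 0, 0, 0, 0], [-0.4, 0, 0, 0, 0]],
], force=40)

```text
time_s: 4.2
tcp_pos: [0.5114, 0.2212, 0.0219]
eef_rot: [179.9, 0.0, 170.2]
contact_force: [-0.4, 2.7, 1.6]
gripper_width: 0.0375
gripper_force: 40.0
```

Emit:
jog_arm([
  [[-0.4, 0, 0, 1, 0], [-0.4, 0, 0, 3, 0], [-0.4, 0, 0, 4, 0.05], [-0.4, 0, 0, 4, 0.15], [-0.4, 0, -1, 0, 0.15], [-0.4, 0, -2, 0, 0.15], [-0.4, 0, -3, 0, 0.15], [-0.4, 0.4, -3, 0, 0.15]],
])

```text
time_s: 5.2
tcp_pos: [0.5136, 0.1291, 0.1414]
eef_rot: [180.0, -0.1, -143.7]
contact_force: [0.6, -0.5, -2.6]
gripper_width: 0.0373
gripper_force: 40.0
```

Emit:
jog_arm([
  [[-0.4, 0.4, -3, 0, 0.15], [-0.4, 0.4, -3, 0, 0.15], [-0.4, 0.4, -3, 0, 0.15], [-0.4, 0.3, -3, 0, 0.15], [-0.4, 0, -2.6, 0, 0.15], [-0.4, 0, -1.5, 0, 0.075], [-0.4, 0, 0, 0, 0], [-0.4, 0, 0, 0, 0]],
])

```text
time_s: 6.2
tcp_pos: [0.5294, -0.0304, 0.1414]
eef_rot: [180.0, -0.0, -96.9]
contact_force: [0.2, 0.3, -5.0]
gripper_width: 0.0373
gripper_force: 40.0
```

```bash
python3 - <<'E'
from h import *
t=r.capture("top");s=r.capture("scene")
a=cv2.resize(t[160:270,200:330],None,fx=3,fy=3,interpolation=cv2.INTER_CUBIC)
b=cv2.resize(s[140:250,230:360],None,fx=3,fy=3,interpolation=cv2.INTER_CUBIC)
cv2.imwrite("pics/t1.png",t);cv2.imwrite("pics/s1.png",s);cv2.imwrite("pics/d.png",np.hstack([a,b]))
q=r.get_state();print(q["tcp_pos"],q["eef_rot"],q["joints"])
E
```

```text
[ 0.52971909 -0.02999399  0.14154038] [ 1.79976894e+02 -2.19376860e-03 -9.67841511e+01] [ 1.79459880e+01  1.24516156e+01 -2.55831684e+01 -9.73991732e-03
 -5.19871213e+01 -2.47241398e+01]
```

View pics/d.png

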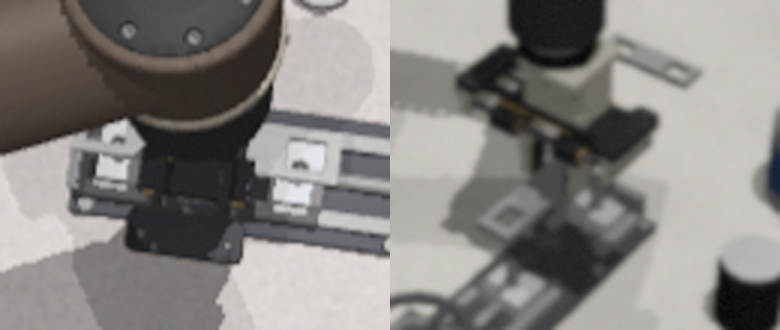

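The stay is gripped level above the jig. Its right slot shows in the top crop at about (305,157) and in the scene crop at (513,215), still about 80 mm above the posts. I'll measure that slot in both views.

```bash
python3 - <<'E'
from h import *
np.set_printoptions(precision=4,suppress=True)
t=cv2.imread("pics/t1.png");s=cv2.imread("pics/s1.png")
for o in blobs(t,292,203,312,220,175,255,3)[:3]:print("t",o[0],o[1],o[2].round(1).tolist(),onz("top",o[2].mean(0),.124))
for o in blobs(s,262,203,280,222,168,255,3)[:4]:print("s",o[0],o[1],o[2].round(1).tolist(),onz("scene",o[2].mean(0),.124))
# hand picks
pt=(200+305/3,160+157/3);ps=(230+123/3,140+215/3)
print("hand",onz("top",pt,.124),onz("scene",ps,.124),tri(pt,ps))
u=np.array([np.cos(np.radians(83.2)),np.sin(np.radians(83.2))])
print("expect",np.array([.5297,-.03])-.075*u,"far",np.array([.5297,-.03])+.075*u)
E
```

```text
t 309.21875 [301.4852 211.1031] [[291.6, 202.6], [311.4, 202.6], [311.4, 219.4], [291.6, 219.4]] [ 0.521  -0.1053  0.124 ]
t 27.59375 [301.5971 206.3011] [[295.0, 207.1], [295.3, 204.1], [309.1, 205.5], [308.8, 208.4]] [ 0.5318 -0.1063  0.124 ]
t 19.125 [299.5298 214.7723] [[296.2, 216.2], [296.7, 212.2], [303.0, 213.1], [302.5, 217.1]] [ 0.5127 -0.1011  0.124 ]
hand [ 0.518  -0.1057  0.124 ] [ 0.5236 -0.0961  0.124 ] (array([ 0.5216, -0.1025,  0.127 ]), np.float64(0.00729383044532199))
expect [ 0.5208 -0.1045] far [0.5386 0.0445]
```

Emit:
jog_arm([
  [[-0.4, 0, 0, -2, 0], [-0.4, 0, 0, -2, 0], [-0.4, 0, 0, -0.7, 0], [-0.4, 0, 0, -0.4, 0], [-0.4, 0, 0, -0.4, 0], [-0.4, 0, 0, -0.4, 0], [-0.4, 0, 0, -0.4, 0], [-0.4, 0, 0, 0, 0]],
])

```text
time_s: 7.3
tcp_pos: [0.5297, -0.0305, 0.0783]
eef_rot: [180.0, -0.0, -96.8]
contact_force: [-0.1, -0.6, -3.5]
gripper_width: 0.0375
gripper_force: 40.0
```

Emit:
jog_arm([
  [[-0.4, 0, 0, -0.4, 0], [-0.4, 0, 0, -0.4, 0], [-0.4, 0, 0, -0.4, 0], [-0.4, 0, 0, -0.4, 0], [-0.4, 0, 0, -0.3, 0], [-0.4, 0, 0, -0.2, 0], [-0.4, 0, 0, 0, 0]],
])

```text
time_s: 8.18
tcp_pos: [0.5299, -0.0304, 0.0574]
eef_rot: [180.0, -0.0, -96.8]
contact_force: [-0.2, -0.5, -4.2]
gripper_width: 0.0372
gripper_force: 40.0
```

Emit:
jog_arm([
  [[0.0, 0, 0, 0, 0], [0.5, 0, 0, 0, 0], [0.5, 0, 0, 0, 0], [0.5, 0, 0, 0, 0], [0.5, 0, 0, 2, 0], [0.5, 0, 0, 4, 0], [0.5, 0, 0, 5, 0], [0.5, 0, 0, 5, 0]],
])

```text
time_s: 9.18
tcp_pos: [0.5297, -0.0305, 0.2192]
eef_rot: [180.0, -0.0, -96.8]
contact_force: [0.3, 0.5, -0.7]
gripper_width: 0.0655
gripper_force: 0.0
```

Emit:
jog_arm([
  [[0.5, -3, -3, 3, 0], [0.5, -3, -5, 0, 0], [0.5, -1, -5, 0, 0], [0.5, 0, -5, 0, 0], [0.5, 0, -5, 0, 0], [0.5, 0, -5, 0, 0], [0.5, 0, -5, 0, 0], [0.5, 0, 0, 0, 0]],
])

```text
time_s: 10.18
tcp_pos: [0.4593, -0.3632, 0.2467]
eef_rot: [179.9, -0.0, -97.0]
contact_force: [-1.1, 0.3, 0.3]
gripper_width: 0.0655
gripper_force: 0.0
```

```bash
python3 - <<'E'
from h import *
t=r.capture("top");s=r.capture("scene")
a=cv2.resize(t[170:270,200:400],None,fx=2,fy=2,interpolation=cv2.INTER_CUBIC)
b=cv2.resize(s[180:280,200:320],None,fx=3,fy=3,interpolation=cv2.INTER_CUBIC)
a=cv2.copyMakeBorder(a,0,100,0,0,cv2.BORDER_CONSTANT)
cv2.imwrite("pics/t2.png",t);cv2.imwrite("pics/s2.png",s);cv2.imwrite("pics/e.png",np.hstack([a,b]))
q=r.get_state();print(q["tcp_pos"],q["eef_rot"],q["joints"])
E
```

```text
[ 0.4594745  -0.36077432  0.24706592] [ 1.79951653e+02  2.10053176e-02 -9.68528084e+01] [-1.89785726e+01  1.20291506e+01 -1.09581526e+01 -1.12721852e-02
 -6.70643775e+01  1.21301705e+01]
```

View pics/e.png

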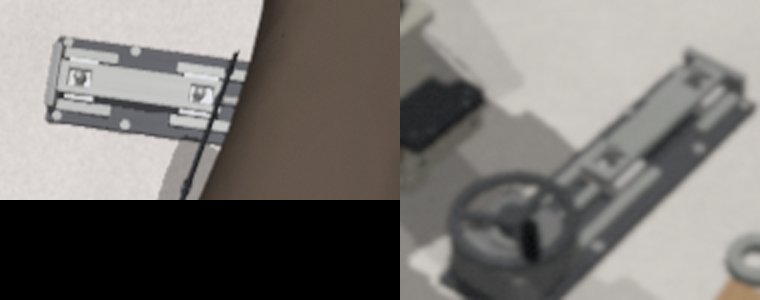

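The stay lies over both posts: the tips show inside the slots at (80,78) and (202,95) in the top crop. Next I'll refine the wheel axis and the handle position.

```bash
python3 - <<'E'
from h import *
np.set_printoptions(precision=4,suppress=True)
s=cv2.imread("pics/scene0.png");t=cv2.imread("pics/top0.png")
c=lambda p:(145+p[0]/3,175+p[1]/3)
d=lambda p:(205+p[0]/4,165+p[1]/4)
print("wheel",onz("top",c((654.5,145)),.082),onz("scene",d((131,358)),.082),tri(c((654.5,145)),d((131,358))))
for n,im,box in(("top",t,(370,192,392,214)),("scene",s,(234,244,252,272))):
    for th in(25,30,40,50):
        for o in blobs(im,*box,0,th,8)[:1]:print(n,th,o[0],o[1],o[2].round(1).tolist())
print("tip top .13",onz("top",c((710,79)),.13),"tri base/top scene",onz("scene",d((153,355)),.13),onz("scene",d((153,379)),.109))
E
```

```text
wheel [ 0.502  -0.2511  0.082 ] [ 0.5118 -0.2547  0.082 ] (array([ 0.5053, -0.2508,  0.0743]), np.float64(0.0038640683946928726))
top 25 27.40625 [377.4941 204.0058] [[373.1, 203.9], [377.5, 199.5], [382.1, 204.1], [377.8, 208.5]]
top 30 31.0 [377.4604 204.0429] [[372.8, 204.0], [377.5, 199.3], [382.4, 204.1], [377.6, 208.9]]
top 40 43.65625 [377.4257 204.3665] [[372.0, 205.5], [377.4, 198.4], [383.2, 202.9], [377.8, 209.9]]
top 50 67.15625 [377.6238 205.0712] [[371.6, 211.7], [374.4, 197.5], [384.4, 199.4], [381.6, 213.6]]
scene 25 30.875 [242.9087 260.7835] [[240.3, 255.3], [243.8, 254.9], [245.3, 265.9], [241.7, 266.4]]
scene 30 39.28125 [242.9073 260.586 ] [[239.9, 254.4], [243.9, 253.8], [245.6, 266.4], [241.6, 266.9]]
scene 40 56.4375 [242.8595 260.5256] [[239.0, 253.8], [244.1, 253.0], [246.4, 266.8], [241.3, 267.7]]
scene 50 76.0625 [242.8309 260.7498] [[238.4, 253.5], [244.2, 252.4], [247.0, 267.9], [241.2, 269.0]]
tip top .13 [ 0.5459 -0.2842  0.13  ] tri base/top scene [ 0.5498 -0.2796  0.13  ] [ 0.5503 -0.2822  0.109 ]
```

Emit:
jog_arm([
  [[0.3, 3, 3, 0, 0], [0.3, 3, 3, 0, 0], [0.3, 2.9, 1.8, -2, 0], [0.3, 0, 0, -3, 0], [0.3, 0, 0, -3, 0], [0.3, 0, 0, -0.7, 0], [0.3, 0, 0, 0, 0]],
])

```text
time_s: 11.15
tcp_pos: [0.5492, -0.2819, 0.1612]
eef_rot: [-180.0, -0.0, -96.7]
contact_force: [0.2, -0.1, 0.3]
gripper_width: 0.0569
gripper_force: 0.0
```

```bash
python3 - <<'E'
from h import *
t=r.capture("top");s=r.capture("scene")
a=cv2.resize(t[180:280,300:430],None,fx=3,fy=3,interpolation=cv2.INTER_CUBIC)
b=cv2.resize(s[190:290,190:320],None,fx=3,fy=3,interpolation=cv2.INTER_CUBIC)
cv2.imwrite("pics/f.png",np.hstack([a,b]))
print(r.get_state()["tcp_pos"])
E
```

```text
[ 0.54972048 -0.2823831   0.16215735]
```

View pics/f.png

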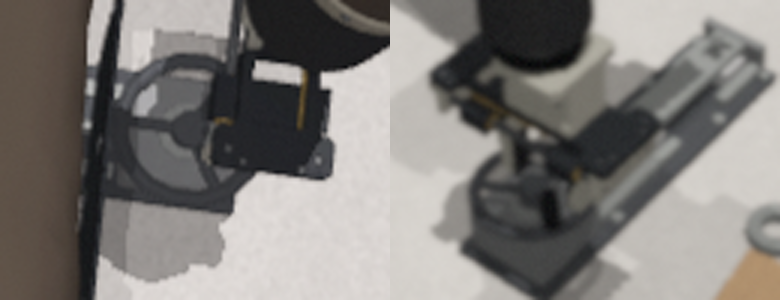

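The handle, at (550,208) in the scene crop, sits just below and between the open fingers. I'll go down and close.

Emit:
jog_arm([
  [[0.3, 0, 0, -1, 0], [0.3, 0, 0, -1, 0], [0.3, 0, 0, -1, 0], [0.3, 0, 0, -1, 0], [0.3, 0, 0, -0.7, 0], [0.3, 0, 0, 0, 0]],
])

```text
time_s: 12.0
tcp_pos: [0.5486, -0.2824, 0.1127]
eef_rot: [179.9, 0.0, -96.8]
contact_force: [-0.5, -0.9, 0.3]
gripper_width: 0.0567
gripper_force: 0.0
```

Emit:
jog_arm([
  [[-0.2, 0, 0, 0, 0], [-0.8, 0, 0, 0, 0], [-0.8, 0, 0, 0, 0], [-0.8, 0, 0, 0, 0], [-0.8, 0, 0, 0, 0], [-0.8, 0, 0, 0, 0]],
], force=25)

```text
time_s: 12.75
tcp_pos: [0.5489, -0.2824, 0.1137]
eef_rot: [180.0, -0.0, -96.8]
contact_force: [-1.0, -0.4, 1.2]
gripper_width: 0.0172
gripper_force: 25.0
```

Emit:
jog_arm([
  [[-0.8, -0.2, -0.27, 0, 0], [-0.8, -0.21, -0.25, 0, 0], [-0.8, -0.22, -0.24, 0, 0], [-0.8, -0.24, -0.23, 0, 0], [-0.8, -0.25, -0.21, 0, 0], [-0.8, -0.27, -0.2, 0, 0]],
])

```text
time_s: 13.5
tcp_pos: [0.5362, -0.2948, 0.1137]
eef_rot: [-179.9, 0.1, -96.7]
contact_force: [2.8, 11.2, 2.8]
gripper_width: 0.0172
gripper_force: 25.0
```

```bash
cat > w.py <<'E'
import sys,numpy as np
from plant import r
cx,cy,st,n=[float(a) for a in sys.argv[1:5]]
q=r.get_state();p=q["tcp_pos"][:2]-[cx,cy];f=q["contact_force"]
a=np.arctan2(p[1],p[0]);e=p/np.hypot(*p);tg=np.array([np.sin(a),-np.cos(a)])
print("pos",q["tcp_pos"].round(4),"r",np.hypot(*p).round(4),"ang",np.degrees(a).round(1),"F",f.round(1),"Frad",(f[:2]@e).round(2),"push",-(f[:2]@tg).round(2),"w",q["gripper_width"],"yaw",q["eef_rot"][2].round(1))
R=.055
for k in range(int(n)):
    m=a-st*(k+.5);print(np.round(100*R*st*np.array([np.sin(m),-np.cos(m)]),2).tolist(),end=" ")
E
python3 w.py .504 -.2515 .06 8
```

```text
pos [ 0.5362 -0.2948  0.1137] r 0.054 ang -53.4 F [ 2.8 11.2  2.8] Frad -7.28 push 8.96 w 0.017190628917812315 yaw -96.7
[-0.27, -0.19] [-0.28, -0.17] [-0.29, -0.16] [-0.3, -0.14] [-0.31, -0.12] [-0.31, -0.1] [-0.32, -0.08] [-0.32, -0.06]
```

Emit:
jog_arm([
  [[-0.8, -0.3, -0.15, 0, 0], [-0.8, -0.31, -0.13, 0, 0], [-0.8, -0.29, -0.16, 0, 0], [-0.8, -0.3, -0.14, 0, 0], [-0.8, -0.31, -0.12, 0, 0], [-0.8, -0.31, -0.1, 0, 0]],
])

```text
time_s: 14.25
tcp_pos: [0.5188, -0.3029, 0.1137]
eef_rot: [-179.8, 0.1, -96.7]
contact_force: [6.3, 10.1, 0.2]
gripper_width: 0.0174
gripper_force: 25.0
```

```bash
python3 w.py .504 -.2515 .06 8
```

```text
pos [ 0.5188 -0.3029  0.1137] r 0.0535 ang -73.9 F [ 6.3 10.1  0.2] Frad -7.95 push 8.84 w 0.017380313165344517 yaw -96.7
[-0.32, -0.08] [-0.32, -0.06] [-0.33, -0.04] [-0.33, -0.02] [-0.33, -0.0] [-0.33, 0.02] [-0.33, 0.04] [-0.33, 0.06]
```

Emit:
jog_arm([
  [[-0.8, -0.33, 0.0, 0, 0], [-0.8, -0.33, 0.0, 0, 0], [-0.8, -0.33, 0.02, 0, 0], [-0.8, -0.33, 0.02, 0, 0], [-0.8, -0.33, 0.03, 0, 0], [-0.8, -0.33, 0.04, 0, 0], [-0.8, -0.33, 0.06, 0, 0], [-0.8, -0.33, 0.08, 0, 0]],
])

```text
time_s: 15.25
tcp_pos: [0.4929, -0.303, 0.1138]
eef_rot: [-179.7, -0.1, -96.7]
contact_force: [6.2, -5.6, -7.4]
gripper_width: 0.0172
gripper_force: 25.0
```

```bash
python3 w.py .5045 -.2495 .06 8
```

```text
pos [ 0.4929 -0.303   0.1138] r 0.0547 ang -102.2 F [ 6.2 -5.6 -7.4] Frad 4.12 push 7.21 w 0.01718749615697728 yaw -96.7
[-0.32, 0.08] [-0.31, 0.1] [-0.31, 0.12] [-0.3, 0.14] [-0.29, 0.15] [-0.28, 0.17] [-0.27, 0.19] [-0.26, 0.2]
```

Emit:
jog_arm([
  [[-0.8, -0.32, 0.06, 0, 0], [-0.8, -0.31, 0.09, 0, 0], [-0.8, -0.31, 0.12, 0, 0], [-0.8, -0.3, 0.14, 0, 0], [-0.8, -0.29, 0.15, 0, 0], [-0.8, -0.28, 0.17, 0, 0], [-0.8, -0.27, 0.19, 0, 0], [-0.8, -0.26, 0.2, 0, 0]],
])

```text
time_s: 16.25
tcp_pos: [0.4694, -0.2914, 0.1138]
eef_rot: [-179.7, -0.1, -96.7]
contact_force: [7.6, -4.7, -6.9]
gripper_width: 0.0167
gripper_force: 25.0
```

```bash
python3 w.py .5045 -.2495 .05 8
```

```text
pos [ 0.4694 -0.2914  0.1138] r 0.0547 ang -130.0 F [ 7.6 -4.7 -6.9] Frad -1.27 push 8.8 w 0.01670943501434989 yaw -96.7
[-0.21, 0.18] [-0.2, 0.19] [-0.19, 0.2] [-0.18, 0.21] [-0.17, 0.22] [-0.15, 0.23] [-0.14, 0.23] [-0.13, 0.24]
```

Emit:
jog_arm([
  [[-0.8, -0.21, 0.18, 0, 0], [-0.8, -0.2, 0.19, 0, 0], [-0.8, -0.19, 0.2, 0, 0], [-0.8, -0.18, 0.21, 0, 0], [-0.8, -0.17, 0.22, 0, 0], [-0.8, -0.15, 0.23, 0, 0]],
])

```text
time_s: 17.0
tcp_pos: [0.4585, -0.2791, 0.1138]
eef_rot: [-179.7, -0.1, -96.7]
contact_force: [7.4, -5.1, -8.7]
gripper_width: 0.0174
gripper_force: 25.0
```

```bash
python3 w.py .5045 -.2495 .05 8
```

```text
pos [ 0.4585 -0.2791  0.1138] r 0.0547 ang -147.2 F [ 7.4 -5.1 -8.7] Frad -3.48 push 8.27 w 0.017413634194784353 yaw -96.7
[-0.14, 0.23] [-0.13, 0.24] [-0.12, 0.25] [-0.11, 0.25] [-0.09, 0.26] [-0.08, 0.26] [-0.07, 0.27] [-0.05, 0.27]
```

Emit:
jog_arm([
  [[-0.8, -0.12, 0.25, 0, 0], [-0.8, -0.12, 0.25, 0, 0], [-0.8, -0.12, 0.25, 0, 0], [-0.8, -0.11, 0.25, 0, 0], [-0.8, -0.09, 0.26, 0, 0], [-0.8, -0.08, 0.26, 0, 0]],
])

```text
time_s: 17.75
tcp_pos: [0.4518, -0.2641, 0.1138]
eef_rot: [-179.8, -0.1, -96.7]
contact_force: [6.2, -6.7, -7.4]
gripper_width: 0.0171
gripper_force: 25.0
```

```bash
python3 w.py .5045 -.2495 .05 8
```

```text
pos [ 0.4518 -0.2641  0.1138] r 0.0547 ang -164.5 F [ 6.2 -6.7 -7.4] Frad -4.14 push 8.12 w 0.01714500301885135 yaw -96.7
[-0.07, 0.27] [-0.05, 0.27] [-0.04, 0.27] [-0.03, 0.27] [-0.01, 0.27] [0.0, 0.27] [0.02, 0.27] [0.03, 0.27]
```

Emit:
jog_arm([
  [[-0.8, -0.05, 0.27, 0, 0], [-0.8, -0.04, 0.27, 0, 0], [-0.8, -0.03, 0.27, 0, 0], [-0.8, -0.02, 0.27, 0, 0], [-0.8, -0.01, 0.27, 0, 0], [-0.8, 0.01, 0.27, 0, 0]],
])

```text
time_s: 18.5
tcp_pos: [0.4498, -0.248, 0.1137]
eef_rot: [-179.8, -0.1, -96.7]
contact_force: [5.1, -7.4, -7.2]
gripper_width: 0.0174
gripper_force: 25.0
```

```bash
python3 w.py .5045 -.2495 .05 8
```

```text
pos [ 0.4498 -0.248   0.1137] r 0.0547 ang 178.5 F [ 5.1 -7.4 -7.2] Frad -5.26 push 7.28 w 0.01743018669138074 yaw -96.7
[0.01, 0.27] [0.03, 0.27] [0.04, 0.27] [0.06, 0.27] [0.07, 0.27] [0.08, 0.26] [0.09, 0.26] [0.11, 0.25]
```

Emit:
jog_arm([
  [[-0.8, 0.04, 0.27, 0, 0], [-0.8, 0.05, 0.27, 0, 0], [-0.8, 0.06, 0.27, 0, 0], [-0.8, 0.06, 0.27, 0, 0], [-0.8, 0.07, 0.27, 0, 0], [-0.8, 0.08, 0.26, 0, 0]],
])

```text
time_s: 19.25
tcp_pos: [0.4525, -0.2321, 0.1137]
eef_rot: [-179.9, -0.1, -96.7]
contact_force: [1.9, -9.6, -4.4]
gripper_width: 0.0173
gripper_force: 25.0
```

```bash
python3 w.py .5045 -.2495 .05 8
```

```text
pos [ 0.4525 -0.2321  0.1137] r 0.0548 ang 161.5 F [ 1.9 -9.6 -4.4] Frad -4.91 push 8.52 w 0.017293432262892025 yaw -96.7
[0.09, 0.26] [0.11, 0.25] [0.12, 0.25] [0.13, 0.24] [0.14, 0.23] [0.15, 0.23] [0.17, 0.22] [0.18, 0.21]
```

Emit:
jog_arm([
  [[-0.8, 0.12, 0.25, 0, 0], [-0.8, 0.13, 0.24, 0, 0], [-0.8, 0.13, 0.24, 0, 0], [-0.8, 0.13, 0.24, 0, 0], [-0.8, 0.14, 0.23, 0, 0]],
])

```text
time_s: 19.88
tcp_pos: [0.4582, -0.2202, 0.1137]
eef_rot: [180.0, -0.1, -96.7]
contact_force: [-0.3, -10.9, -1.8]
gripper_width: 0.0173
gripper_force: 25.0
```

```bash
python3 w.py .5045 -.2495 .05 8
```

```text
pos [ 0.4582 -0.2202  0.1137] r 0.0548 ang 147.7 F [ -0.3 -10.9  -1.8] Frad -5.57 push 9.37 w 0.01731248786696898 yaw -96.7
[0.15, 0.23] [0.16, 0.22] [0.17, 0.21] [0.19, 0.2] [0.2, 0.19] [0.2, 0.18] [0.21, 0.17] [0.22, 0.16]
```

Emit:
jog_arm([
  [[-0.8, 0.18, 0.21, 0, 0], [-0.8, 0.18, 0.21, 0, 0], [-0.8, 0.18, 0.2, 0, 0]],
])

```text
time_s: 20.25
tcp_pos: [0.4626, -0.214, 0.1136]
eef_rot: [179.9, -0.1, -96.8]
contact_force: [-3.5, -9.9, 1.4]
gripper_width: 0.0173
gripper_force: 25.0
```

```bash
python3 w.py .5045 -.2495 .05 8
```

```text
pos [ 0.4626 -0.214   0.1136] r 0.0549 ang 139.7 F [-3.5 -9.9  1.4] Frad -3.74 push 9.78 w 0.017336729559506783 yaw -96.8
[0.18, 0.21] [0.19, 0.2] [0.2, 0.19] [0.21, 0.18] [0.22, 0.16] [0.23, 0.15] [0.24, 0.14] [0.24, 0.13]
```

Emit:
jog_arm([
  [[-0.8, 0.2, 0.19, 0, 0], [-0.8, 0.2, 0.19, 0, 0], [-0.8, 0.21, 0.18, 0, 0]],
])

```text
time_s: 20.62
tcp_pos: [0.468, -0.2085, 0.1136]
eef_rot: [179.8, -0.1, -96.8]
contact_force: [-6.1, -8.1, 3.9]
gripper_width: 0.0174
gripper_force: 25.0
```

```bash
python3 w.py .5045 -.2495 .05 8
```

```text
pos [ 0.468  -0.2085  0.1136] r 0.0549 ang 131.7 F [-6.1 -8.1  3.9] Frad -2.0 push 9.99 w 0.017405553773042842 yaw -96.8
[0.21, 0.18] [0.22, 0.17] [0.23, 0.16] [0.23, 0.14] [0.24, 0.13] [0.25, 0.12] [0.25, 0.11] [0.26, 0.1]
```

Emit:
jog_arm([
  [[-0.8, 0.22, 0.18, 0, 0], [-0.8, 0.22, 0.17, 0, 0], [-0.8, 0.23, 0.15, 0, 0], [-0.8, 0.24, 0.14, 0, 0]],
])

```text
time_s: 21.12
tcp_pos: [0.4762, -0.2023, 0.1136]
eef_rot: [179.7, -0.1, -96.8]
contact_force: [-8.5, -9.1, 6.9]
gripper_width: 0.0175
gripper_force: 25.0
```

```bash
python3 w.py .5045 -.2495 .05 8
```

```text
pos [ 0.4762 -0.2023  0.1136] r 0.055 ang 120.9 F [-8.5 -9.1  6.9] Frad -3.48 push 12.0 w 0.01749796856024945 yaw -96.8
[0.24, 0.14] [0.25, 0.12] [0.25, 0.11] [0.26, 0.1] [0.26, 0.09] [0.27, 0.07] [0.27, 0.06] [0.27, 0.05]
```

Emit:
jog_arm([
  [[-0.8, 0.25, 0.11, 0, 0]],
])

```text
time_s: 21.25
tcp_pos: [0.4784, -0.2011, 0.1136]
eef_rot: [179.7, -0.1, -96.8]
contact_force: [-10.5, -8.4, 8.1]
gripper_width: 0.0175
gripper_force: 25.0
```

```bash
python3 w.py .5045 -.2495 .05 3
```

```text
pos [ 0.4784 -0.2011  0.1136] r 0.055 ang 118.4 F [-10.5  -8.4   8.1] Frad -2.38 push 13.17 w 0.017503824096637678 yaw -96.8
[0.25, 0.12] [0.25, 0.11] [0.26, 0.1]
```

Emit:
jog_arm([
  [[-0.8, -0.1, -0.06, 0, 0]],
])

```text
time_s: 21.38
tcp_pos: [0.4785, -0.2011, 0.1136]
eef_rot: [179.8, -0.1, -96.8]
contact_force: [-5.4, -2.2, 4.9]
gripper_width: 0.017
gripper_force: 25.0
```

```bash
python3 w.py .5045 -.2495 .05 3
```

```text
pos [ 0.4785 -0.2011  0.1136] r 0.0549 ang 118.2 F [-5.4 -2.2  4.9] Frad 0.61 push 5.76 w 0.0170229866713046 yaw -96.8
[0.25, 0.12] [0.25, 0.11] [0.26, 0.1]
```

Emit:
jog_arm([
  [[-0.8, -0.07, -0.04, 0, 0], [-0.8, 0, 0, 0, 0], [-0.2, 0, 0, 0, 0], [0.2, 0, 0, 0, 0], [0.2, 0, 0, 0, 0], [0.2, 0, 0, 1, 0], [0.2, 0, 0, 3, 0], [0.2, 0, 0, 4, 0]],
])

```text
time_s: 22.38
tcp_pos: [0.4794, -0.2005, 0.1944]
eef_rot: [179.9, -0.0, -96.8]
contact_force: [1.6, -0.9, 1.3]
gripper_width: 0.0525
gripper_force: 0.0
```

Emit:
jog_arm([
  [[0.2, 0, 0, 4, 0], [0.2, -1, -3, 4, 0], [0.2, -3, -5, 0, 0], [0.2, -3, -5, 0, 0], [0.2, 0, -5, 0, 0], [0.2, 0, -5, 0, 0], [0.2, 0, -5, 0, 0], [0.2, 0, 0, 0, 0]],
])

```text
time_s: 23.38
tcp_pos: [0.4091, -0.4833, 0.2729]
eef_rot: [179.9, 0.0, -96.9]
contact_force: [-0.4, 0.4, 0.3]
gripper_width: 0.0526
gripper_force: 0.0
```

```bash
python3 - <<'E'
from h import *
t=r.capture("top");s=r.capture("scene")
a=cv2.resize(t[170:270,200:400],None,fx=2,fy=2,interpolation=cv2.INTER_CUBIC)
b=cv2.resize(s[180:280,200:320],None,fx=3,fy=3,interpolation=cv2.INTER_CUBIC)
a=cv2.copyMakeBorder(a,0,100,0,0,cv2.BORDER_CONSTANT)
cv2.imwrite("pics/g.png",np.hstack([a,b]))
q=r.get_state();print(q["tcp_pos"],q["contact_force"])
E
```

```text
[ 0.40939961 -0.48089496  0.27347055] [ 0.01896274  0.51060455 -0.24857646]
```

View pics/g.png

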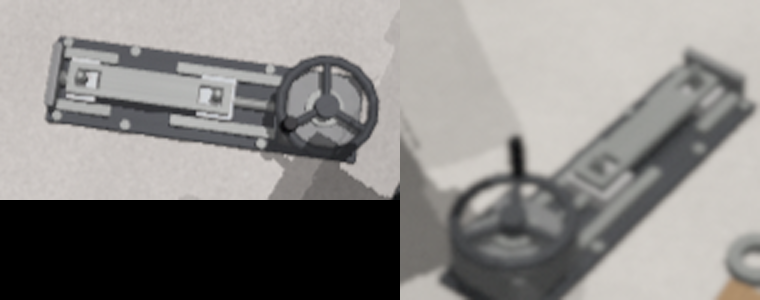

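The stay lies flat and taut, with the posts against the outer ends of their slots: (82,77) on the outer left and (215,96) on the outer right. The wheel is set with the handle at (290,125), and the arm is clear, so I'll hand in.

```bash
python3 -c "
from plant import r
print(r.close_job())"
```

```text
the job is handed in; nothing more can be done
None
```

I put the long stay over both posts and wound the wheel clockwise about 3.6 rad, stopping at a 13 N push, roughly 4–5 N above the 8–9 N drag. I then let go, moved the arm clear and handed the job in at about 23.5 s; no verdict came back.

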